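# Photograph a donated bottle: stand it on the board, raise the camera monopod and hold it

## Task

We are photographing the donated bottles before packing. First stand the yellow bottle with the green cap upright in the middle of the blue disc on the photo board, setting it down gently and letting go of it; then squeeze the red button in the camera monopod's black grip, pull the grip up past its first stop to its second stop, the end of its travel, and finish while still holding it up there, as it sinks when let go. Leave the other bottle, the spray can and the tape roll where they stand.

Things in the scene. Friction and masses are not known exactly. Their poses are not given: they have to be found in the camera images.
- soap: the yellow bottle, loose and standing: round body 62 mm across and 92 mm high with a white label, then a shoulder, then a round green cap 32 mm across from 114 to 150 mm above its foot (150 mm tall in all), about 0.3 kg. Origin at the centre of its underside, z up. Best gripped by the cap from above. It stands in a row with the white bottle and the spray can, in any order
- board: the photo board, fixed: a grey square slab 200 x 200 mm, 8 mm thick, lying on the table, with a flat blue disc 120 mm across in its middle. Origin at the centre of its underside, so the blue disc lies 8 mm above it
- stand: the camera monopod: round foot (100 mm across) fixed to the table, upright black outer tube up to 130 mm, mast with black grip head above. Origin on the table under its axis. Red button on the head's +x side. A grey camera sticks out on a bracket to +y (52 to 107 mm out, 62 mm wide along x, 141 to 183 mm high while the mast is down). Yaw varies
- grip (a point): middle of the monopod's black grip head, 167 mm above the table while the mast is down; rises with it. +x points out through the red button, +y to the camera. Head: 30 mm along y, from 25 mm below to 20 mm above this point; along x 42 mm with the button out, 36 mm pressed. Fingers coming from above, closing along x on the button and the opposite face, squeeze the button
- button_face (a point): centre of the outer face of the red button, 20 mm wide and 30 mm high, when the button is out 8 mm from the head's side; it moves in with the button
- mast (a joint): height of the mast in m: 0 down, locked; 0.045 first stop (locks if the button is out); 0.090 second stop, a firm end without a catch. With the button pressed pulling takes 4 to 6 N; let go above the first stop, it sinks back to it. Two yellow bands on the inner tube: the upper is just fully out of the outer tube at the first stop, the lower at the second (appearing from 0.083 to 0.089)
- release (a joint): how far the red button is pressed, in m: 0 out, 0.006 fully pressed (about 2 N); the mast is free from about 0.005. It springs out when let go. Press it before pulling: a hard pull on the locked mast jams the catch
- lotion: bystander: a loose white bottle with a red cap, 56 mm across, 135 mm tall; origin at the centre of its underside
- spray: bystander: a loose teal spray can with an orange cap, 52 mm across, 138 mm tall; origin at the centre of its underside
- tape: bystander: a loose roll of brown packing tape standing flat, 90 mm across, 48 mm high; origin at the centre of its underside

How it is judged:
By the outcome, as a careful person would: the job done as asked, in the order asked, and still so for the second after the job is handed in, while the arm keeps its last pose, push and grip.
It also fails if it takes over 48 s, if anything falls off the work surface, if the arm or the gripper's body presses on something with over 40 N, if the wrist force passes 120 N, or if a joint passes its speed limit or range.

## Robot

A 7-joint arm with a two-finger parallel gripper is mounted at the origin on the work surface. World frame = base frame: x ahead of the robot, y to its left, z up, the work surface at z = 0. Lengths are in m, angles in rad, forces in N, time in s.
With the tool pointing down it reaches from about 0.425 to 0.925 m from the base axis. Payload 6.8 kg.
Tool frame: the origin (TCP) lies at the very end of the fingers, on their centre line; the grasp point (between the pads) lies bot.grip_point_offset behind it (bot.grip_point_offset is the distance from the TCP to the grasp point, in m); z points along the fingers, y is the line along which they close (so a half turn about z gives the same grasp; the last joint's range is limited). The gripper opens to 85 mm and grips with 20 to 120 N. Pads are 22 mm wide; open, the fingers measure 114 mm over their backs; the gripper's body (76 mm by 85 mm) begins 54 mm behind the grasp point. The pads swing forward as they close: fully open they stand 13 mm farther back than shut.
Start: joints at [-1.366, 0.477, 0.022, 1.555, -0.011, 1.109, -0.083], TCP at [0.208, 0.642, 0.231] pointing down, gripper open.
Joint ranges: [-2.96, 2.96], [-0.34, 2.1], [-1.41, 1.46], [0.24, 2.44], [-1.37, 4.51], [0.17, 1.92], [-2.96, 2.96]. Speed limits (rad/s): [2.39, 2.39, 3.14, 3.14, 3.14, 3.14, 3.14].

## Interface

Orientations are given as a unit quaternion [w, x, y, z].
In Python, from station import bot, imaging gives the robot as it stands. The module is installed in compiled form; this text tells all that it offers.
- The arm moves only by the tool carry_out, never from a script. Its argument "targets" is one flat list of numbers, 5 for each row, row after row: the closure in counts, from 0 (fully open) to 255 (shut), then the shift along the world's x, y, z in mm, then the turn about the world's z in degrees. A call has 1 to 20 rows; each row shifts and turns the commanded pose from where the row before left it; what a row does not reach is not made up. A row lasts 1/10 s, in which the tool goes at most 50 mm and 8.59 degrees, less where a joint would pass 70% of its speed; a pose out of reach is approached as far as the arm can. A call is refused whole if a number of a shift passes 50 or a number of a turn 8.59, either way. A call with a gripper value outside its range is refused whole. The fingers move at their own pace and stop on an object; "newtons" is the grip in N (left out, the last holds). Time passes only in rows, so rows that do not move let the fingers close. It gives the time, the measured TCP pose, the force, the opening and the grip force at its end, in the units of the state.
- bot.get_obs(): the state, without advancing time (a new reading comes with each control period).
- imaging.read_camera(name): name is "scene" or "top"; returns a dict with "frame" (400x640x3 uint8, red, green, blue), "fov_y" (degrees; the focal length in pixels is half the picture's height over the tangent of half this angle, whatever the lens; pixels are square), "cx", "cy" (the principal point, pixels), "k1" (the pictures are not rectified: a ray, as slopes to the right and down, at radius r is drawn at 1 + k1 r^2 times it, then the intrinsics apply), "pose" (4x4, takes a point from camera to world coordinates). Camera axes: x right, y up, looking along -z (the intrinsics and any distortion apply to the point x, -y, -z); pixel columns grow to the right and rows downward; lengths in m; the calibration is good to about 2 mm. A picture is of the moment at which its call begins. There is no depth.
- bot.hand_in(): hands the job in; it is judged then, once.
The state is a dict: "t": time; "q": joint angles; "joint_vel": joint speeds; "joint_torque": joint torques, N m; "eef_pos": TCP position; "tool_rot": TCP orientation; "contact_force": force on the tool from outside, world axes, zero at the start; "torque": the same for the moment, N m; "gripper_width": opening from 0.0 (shut) to 1.0 (fully open); "grasp_force": force on a finger pad.
Only numpy, scipy, OpenCV 4.12 (cv2) and the standard library are available. Lean on these libraries where they do the work, as an engineer would, in place of code of your own. Each camera call takes 0.05 s, during which the arm holds its last target. There are 200 camera calls.

## Working session

There is one attempt and no reset: what is moved stays moved. The work goes in short steps, Python scripts to look and compute and a tool call to move; the robot and the scene stay as the last step left them, time stands still between calls to the robot, and variables do not carry over. Pictures are saved under pics/ and viewed, at most 10 in all, crops included, and the job is handed in when it is done.

Besides the shell and the picture viewer there is one more tool, called after ">>>" by a JSON object that holds its "name" and its "arguments", one argument or row to a line. carry_out: Moves the arm, as the interface text tells. Its arguments: {"type":"object","properties":{"targets":{"type":"array","items":{"type":"number"}},"newtons":{"type":"number"}},"required":["targets"]}

```bash
mkdir -p pics
cat > h.py <<'E'
import numpy as np, cv2
from station import bot, imaging
def cam(n):
    c=imaging.read_camera(n); f=c["frame"]; H=f.shape[0]
    c["f"]=H/2/np.tan(np.radians(c["fov_y"])/2); c["P"]=np.array(c["pose"]); return c
def ray(c,u,v):
    d=np.array([(u-c["cx"])/c["f"],(v-c["cy"])/c["f"]]); s=d.copy()
    for _ in range(30): s=d/(1+c["k1"]*(s@s))
    w=c["P"][:3,:3]@np.array([s[0],-s[1],-1]); return c["P"][:3,3],w/np.linalg.norm(w)
def onz(c,u,v,z):
    o,d=ray(c,u,v); return o+d*(z-o[2])/d[2]
def tri(c1,p1,c2,p2):
    A=np.zeros((3,3));b=np.zeros(3)
    for c,p in((c1,p1),(c2,p2)):
        o,d=ray(c,*p);M=np.eye(3)-np.outer(d,d);A+=M;b+=M@o
    return np.linalg.solve(A,b)
def proj(c,X):
    p=c["P"][:3,:3].T@(np.array(X)-c["P"][:3,3]); s=np.array([p[0],-p[1]])/-p[2]; s=s*(1+c["k1"]*(s@s))
    return s*c["f"]+[c["cx"],c["cy"]]
def blobs(c,lo,hi,amin=30):
    m=cv2.inRange(cv2.cvtColor(c["frame"],cv2.COLOR_RGB2HSV),lo,hi)
    n,l,s,ce=cv2.connectedComponentsWithStats(m)
    return [(s[i].tolist(),ce[i].round(1).tolist()) for i in range(1,n) if s[i][4]>=amin],l
def save(c,n): cv2.imwrite("pics/"+n,cv2.cvtColor(c["frame"],cv2.COLOR_RGB2BGR))
E
python3 - <<'E'
from h import *
for n in("scene","top"):
    c=cam(n);save(c,n+"0.png");print(n,c["P"].round(3).tolist(),c["f"],c["cx"],c["cy"],c["k1"])
    for nm,lo,hi in(("green",(40,80,40),(80,255,255)),("yellow",(20,120,80),(35,255,255)),("blue",(100,100,50),(125,255,255)),("red",(0,150,80),(6,255,255)),("red2",(172,150,80),(180,255,255))):print(nm,blobs(c,lo,hi)[0])
print(bot.get_obs(),bot.grip_point_offset)
E
```

```text
scene [[0.473, -0.659, 0.585, 1.034], [0.881, 0.361, -0.306, -0.237], [-0.009, 0.66, 0.751, 0.686], [0.0, 0.0, 0.0, 1.0]] 361.97375328605494 324.17641430788956 204.4774464800157 -0.04847983805492584
green [([572, 58, 25, 13, 30], [584.7, 63.4]), ([343, 210, 16, 13, 160], [350.5, 215.7])]
yellow [([335, 224, 19, 21, 239], [343.1, 235.7]), ([358, 225, 7, 12, 34], [361.1, 230.5])]
blue [([0, 0, 179, 64, 7024], [75.3, 23.8]), ([179, 0, 19, 20, 292], [188.3, 8.4]), ([256, 0, 26, 6, 76], [265.4, 1.4]), ([362, 153, 44, 30, 1030], [383.1, 167.8])]
red [([324, 181, 12, 9, 66], [329.3, 185.1]), ([182, 227, 11, 7, 34], [187.0, 230.1])]
red2 []
top [[0.019, 0.986, -0.165, 0.449], [-1.0, 0.018, -0.009, -0.017], [-0.006, 0.165, 0.986, 0.945], [0.0, 0.0, 0.0, 1.0]] 378.79160049931033 319.42313317436094 198.90138754791047 -0.05952903038529555
green [([303, 155, 15, 17, 192], [310.0, 162.5])]
yellow [([298, 158, 26, 25, 339], [311.0, 172.0])]
blue [([192, 230, 48, 49, 1838], [216.0, 253.8])]
red [([393, 0, 136, 62, 6928], [461.4, 29.6]), ([468, 91, 9, 10, 36], [472.2, 95.6]), ([299, 204, 12, 12, 106], [304.3, 209.8])]
red2 []
{'t': 0.1, 'q': array([-1.36614892,  0.4777415 ,  0.02232846,  1.55636577, -0.01148522,
        1.10932631, -0.0831213 ]), 'joint_vel': array([ 0.00095395, -0.00160535, -0.00105828, -0.00405081,  0.00058951,
       -0.00118502,  0.00118491]), 'joint_torque': array([ 3.67274435e-03, -5.97761142e+01,  1.61301412e+00, -2.81956297e+01,
        1.27311173e-02,  4.93388419e-03,  9.35953267e-06]), 'eef_pos': array([0.20751781, 0.64172897, 0.23040098]), 'tool_rot': array([-6.74829704e-05,  1.55728340e-01,  9.87799550e-01, -8.53767431e-04]), 'contact_force': array([-1.33045632,  0.22601901, -0.76147918]), 'torque': array([-0.00375734, -0.01849336,  0.04668476]), 'grasp_force': 0.0, 'gripper_width': 0.9965230464217778} 0.0187
```

View pics/scene0.png

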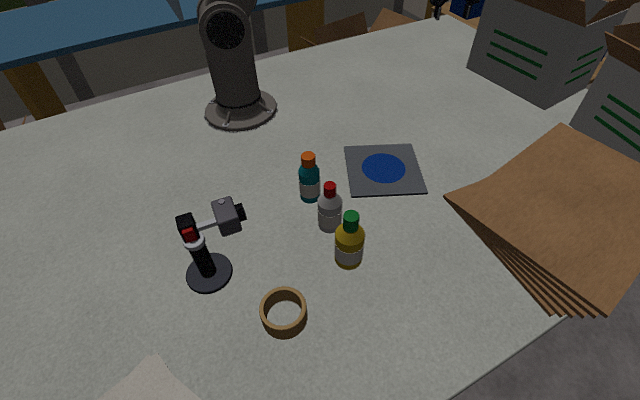

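View pics/top0.png

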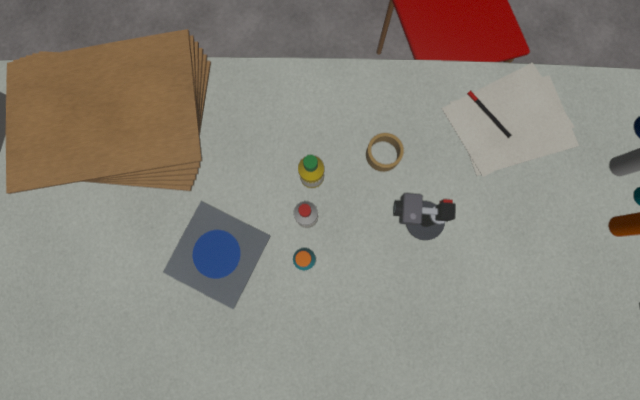

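The scene shows the soap at (350,235) with its green cap at (350,216), the lotion at (330,205), the spray can at (309,178) and the disc at (383,168). The monopod head is at (187,228) with its camera at (228,215). In the top view the cap is at (310,162), the disc at (216,254), the head at (446,212) and the red button at about (448,202). The button faces roughly +x and the camera +y.

Run:
```python
from h import *
s=cam("scene");t=cam("top")
g=lambda c,lo,hi,roi:[b for b in blobs(c,lo,hi,8)[0] if roi[0]<b[1][0]<roi[2] and roi[1]<b[1][1]<roi[3]]
def ell(c,lo,hi,roi):
    m=cv2.inRange(cv2.cvtColor(c["frame"],cv2.COLOR_RGB2HSV),lo,hi);k=np.zeros_like(m);k[roi[1]:roi[3],roi[0]:roi[2]]=m[roi[1]:roi[3],roi[0]:roi[2]]
    cs,_=cv2.findContours(k,cv2.RETR_EXTERNAL,cv2.CHAIN_APPROX_NONE);return cv2.fitEllipse(max(cs,key=cv2.contourArea))
B=((100,100,50),(125,255,255))
es=ell(s,*B,(340,140,430,200));et=ell(t,*B,(180,220,250,290))
d=tri(s,es[0],t,et[0]);print("disc",d,onz(t,*et[0],.008),onz(s,*es[0],.008))
G=((40,80,30),(85,255,255))
gs=g(s,*G,(335,200,365,230));gt=g(t,*G,(295,145,325,180));print(gs,gt)
print("cap",tri(s,gs[0][1],t,gt[0][1]))
Y=((20,120,60),(35,255,255))
for lo,hi in(((0,120,60),(8,255,255)),((170,120,60),(180,255,255))):
    print("red",g(s,lo,hi,(170,205,215,250)),g(t,lo,hi,(430,190,465,230)))
rs=g(s,(0,120,60),(8,255,255),(170,205,215,250));rt=g(t,(0,120,60),(8,255,255),(430,190,465,230))
if rs and rt: print("btn",tri(s,rs[0][1],t,rt[0][1]))
# foot ellipse
a=cv2.resize(s["frame"][190:300,160:260],None,fx=4,fy=4,interpolation=cv2.INTER_CUBIC)
b=cv2.resize(t["frame"][180:250,380:480],None,fx=4,fy=4,interpolation=cv2.INTER_CUBIC)
e=cv2.resize(t["frame"][145:275,280:350],None,fx=3,fy=3,interpolation=cv2.INTER_CUBIC)
o=np.zeros((560,800,3),np.uint8);o[:440,:400]=a;o[:280,400:]=b
cv2.imwrite("pics/z1.png",cv2.cvtColor(o,cv2.COLOR_RGB2BGR))
```

```text
disc [0.4634612  0.24552605 0.00524289] [0.46320317 0.24430424 0.008     ] [0.465883   0.24407514 0.008     ]
[([343, 210, 16, 23, 271], [350.5, 220.1])] [([303, 155, 15, 16, 190], [310.0, 162.5])]
cap [0.66510499 0.01320403 0.13460176]
red [([182, 227, 11, 7, 41], [186.7, 230.0])] [([443, 200, 9, 3, 26], [447.2, 201.0])]
red [] []
btn [ 0.57653686 -0.27278125  0.1804213 ]
```

View pics/z1.png

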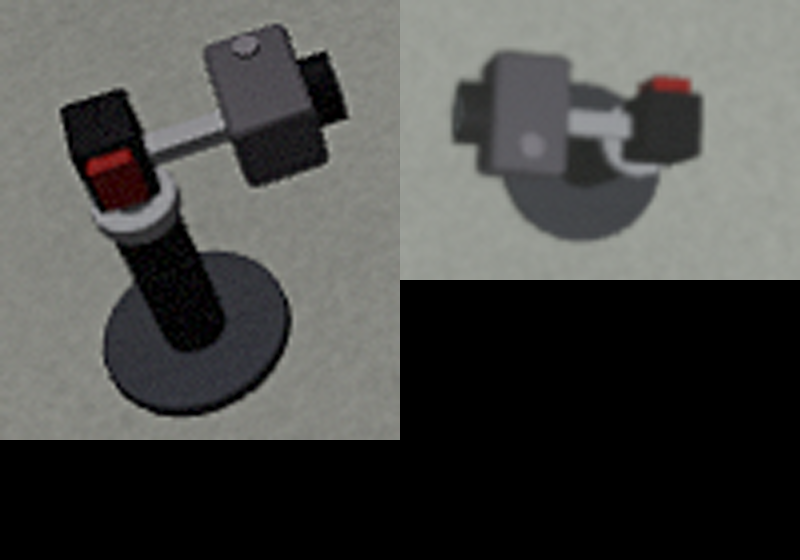

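The crop shows the head's top face centred near scene (186,220) and top (447,211), and the camera's top corners. The yaw looks slightly negative.

Run:
```python
from h import *
s=cam("scene");t=cam("top")
S=lambda x,y:(x/4+160-.4,y/4+190-.4);T=lambda x,y:((x-400)/4+380-.4,y/4+180-.4)
print("headtop",tri(s,S(104,121),t,T(668,124)))
q=[onz(t,*T(*p),.183) for p in((497,52),(570,60),(562,172),(482,170))]
r=[onz(s,*S(*p),.183) for p in((205,48),(280,25),(303,122),(235,138))]
for n,a in(("top",q),("scene",r)): print(n,np.round(a,4).tolist())
h=[onz(s,*S(*p),.187) for p in((63,104),(127,90),(146,137),(83,154))];print(np.round(h,4).tolist())
print("btn t",onz(t,*T(671,80),.182))
m=lambda c,lo,hi:cv2.inRange(cv2.cvtColor(c["frame"],cv2.COLOR_RGB2HSV),lo,hi)
for c,r in((t,(295,145,325,180)),(s,(335,200,365,235))):
    k=m(c,(40,80,30),(85,255,255))[r[1]:r[3],r[0]:r[2]]
    for row in k: print(''.join('#' if x else '.' for x in row))
# predicted vs. model foot centre from foot-of-stand ellipse
for z in (.132,.150): print(z, onz(t,310,162.5,z),onz(s,350.5,215.7,z))
print("spray",tri(s,(308,159),t,(303.5,258.5)),"lotion",tri(s,(329.5,188),t,(304.5,210)),"tape",onz(t,385,152,.048))
```

```text
headtop [ 0.55610746 -0.26895935  0.18449575]
top [[0.592, -0.1827, 0.183], [0.5885, -0.2202, 0.183], [0.5308, -0.2147, 0.183], [0.5311, -0.174, 0.183]]
scene [[0.5338, -0.2154, 0.183], [0.5368, -0.1795, 0.183], [0.5988, -0.1893, 0.183], [0.5929, -0.2191, 0.183]]
[[0.5397, -0.2826, 0.187], [0.5456, -0.2546, 0.187], [0.5768, -0.2542, 0.187], [0.5728, -0.2814, 0.187]]
btn t [ 0.57922429 -0.27249153  0.182     ]
..............................
..............................
..............................
..............................
..............................
..............................
..............................
..............................
..............................
..............................
.............#####............
...........##########.........
..........###########.........
.........#############........
........##############........
........###############.......
........###############.......
........###############.......
........###############.......
.........#############........
.........#############........
.........#############........
.....
[... 1059 characters left out ...]
###########.........
........####.......###........
.........#############........
..........############........
.........#############........
.........#####.#######........
........#########.####........
........##.###########........
...........#######.###........
.........#############........
...........#.######.#.........
.............##..##...........
..............................
..............................
0.132 [0.66564865 0.01298841 0.132     ] [0.65387576 0.02048156 0.132     ]
0.15 [0.66084412 0.01233407 0.15      ] [0.6662219  0.01210741 0.15      ]
spray [0.45585426 0.02352695 0.12586024] lotion [0.56064915 0.0234751  0.12452178] tape [ 0.71804866 -0.1675882   0.048     ]
```

Estimates: soap at (0.663, 0.012), cap top about 0.147; disc at (0.464, 0.245); head at (0.556, -0.269), yaw about -5°. Moving above the soap.

>>> {"name": "carry_out", "arguments": {
  "targets": [0,10,-14,0,-1,0,20,-28,0,-1,0,24,-33,0,-1,0,24,-33,0,-1,0,24,-33,0,-1,0,24,-33,0,-1,0,24,-33,0,-1,0,24,-33,0,-1,0,24,-33,0,-1,0,24,-33,0,-1,0,24,-33,0,-1,0,24,-33,0,-1,0,24,-33,0,-1,0,24,-33,0,-1,0,24,-33,0,-1,0,24,-33,0,-1,0,24,-33,0,-1,0,24,-33,0,-1,0,24,-33,0,-1,0,16,-22,0,-1],
  "newtons": 40
}}

```text
t: 2.3
eef_pos: [0.6623, 0.0123, 0.2316]
tool_rot: [0.001, 0.328, 0.945, -0.001]
contact_force: [0.9, 0.3, -0.5]
gripper_width: 0.998
grasp_force: 0.0
```

>>> {"name": "carry_out", "arguments": {
  "targets": [0,0,-4,0,0,0,0,0,0,0,0,0,0,0,0]
}}

```text
t: 2.6
eef_pos: [0.6608, 0.0142, 0.2312]
tool_rot: [-0.001, 0.325, 0.946, 0.0]
contact_force: [0.2, -0.3, -0.9]
gripper_width: 0.998
grasp_force: 0.0
```

>>> {"name": "carry_out", "arguments": {
  "targets": [0,0.5,-0.5,-12,0,0,0,0,-20,0,0,0,0,-20,0,0,0,0,-20,0,0,0,0,-18,0,0,0,0,-14,0,0,0,0,-10,0,0,0,0,0,0,0,0,0,0,0]
}}

```text
t: 3.5
eef_pos: [0.6625, 0.0129, 0.1176]
tool_rot: [0.0, 0.325, 0.946, 0.0]
contact_force: [-0.2, -0.4, -0.3]
gripper_width: 1.0
grasp_force: 0.0
```

Run:
```python
from h import *
s=cam("scene");t=cam("top")
a=cv2.resize(s["frame"][130:280,290:420],None,fx=3,fy=3);b=cv2.resize(t["frame"][100:280,260:390],None,fx=3,fy=3)
o=np.zeros((540,780,3),np.uint8);o[:450,:390]=a;o[:,390:]=b
cv2.imwrite("pics/z2.png",cv2.cvtColor(o,cv2.COLOR_RGB2BGR))
```

```text
(no output)
```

View pics/z2.png

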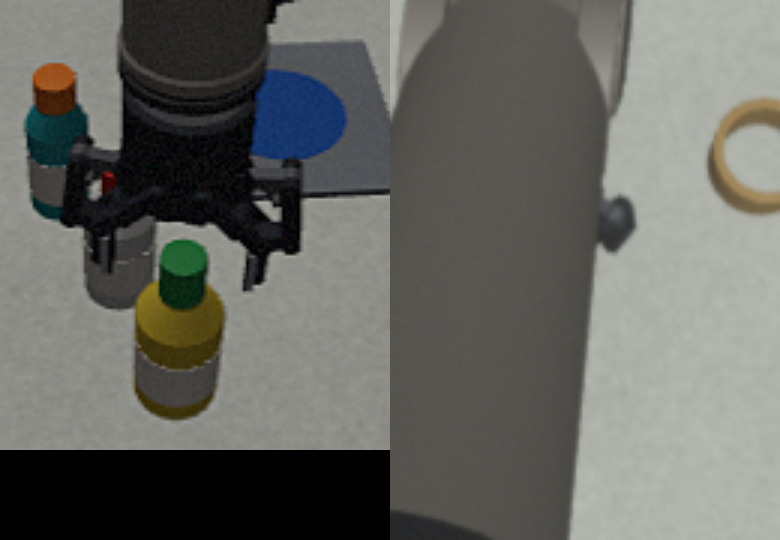

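The scene crop shows the green cap at (183,272), midway between the fingertips at (105,265) and (255,285). The lotion stands free behind. Closing.

>>> {"name": "carry_out", "arguments": {
  "targets": [60,0,0,0,0,100,0,0,0,0,140,0,0,0,0,180,0,0,0,0,220,0,0,0,0,255,0,0,0,0,255,0,0,0,0,255,0,0,0,0,255,0,0,0,0],
  "newtons": 40
}}

```text
t: 4.5
eef_pos: [0.6626, 0.013, 0.1176]
tool_rot: [0.0, 0.325, 0.946, 0.0]
contact_force: [1.2, 1.2, 1.8]
gripper_width: 0.366
grasp_force: 40.1
```

>>> {"name": "carry_out", "arguments": {
  "targets": [255,0,0,5,0,255,0,0,10,0,255,0,0,10,0,255,0,0,5,0,255,0,0,0,0,255,0,0,0,0]
}}

```text
t: 5.1
eef_pos: [0.6621, 0.0128, 0.1474]
tool_rot: [-0.0, 0.325, 0.946, 0.0]
contact_force: [-0.5, -0.7, -1.9]
gripper_width: 0.36
grasp_force: 39.8
```

Run:
```python
from h import *
print(bot.get_obs()["contact_force"])
s=cam("scene");G=((40,80,30),(85,255,255))
print([b for b in blobs(s,*G,8)[0] if 300<b[1][0]<400])
p=[s["f"]]; print(proj(s,(.663,.012,.147)),proj(s,(.663,.012,.177)))
cv2.imwrite("pics/z3.png",cv2.cvtColor(cv2.resize(s["frame"][130:280,270:440],None,fx=3,fy=3),cv2.COLOR_RGB2BGR))
```

```text
[-0.49785839 -0.7093584  -1.89085885]
[([341, 199, 18, 24, 343], [349.1, 210.3])]
[349.52002358 215.58026783] [350.22005404 205.34220671]
```

View pics/z3.png

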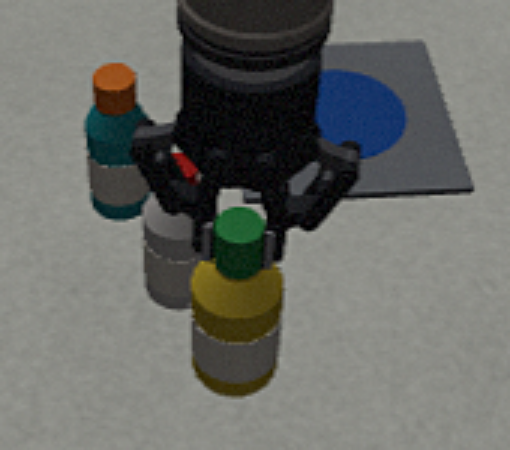

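The bottle hangs upright from the pads (cap at (240,240) in the crop). Carrying it over the disc.

>>> {"name": "carry_out", "arguments": {
  "targets": [255,0,0,10,0,255,0,0,25,0,255,0,0,30,0,255,0,0,30,0,255,0,0,20,0,255,-4,5,5,0,255,-10,12,0,0,255,-18,21,0,0,255,-22,26,0,0,255,-22,26,0,0,255,-22,26,0,0,255,-22,26,0,0,255,-22,26,0,0,255,-22,26,0,0,255,-18,20,0,0,255,-11,12,0,0,255,-5.5,5.5,0,0,255,0,0,0,0,255,0,0,0,0]
}}

```text
t: 7.05
eef_pos: [0.4637, 0.2435, 0.2668]
tool_rot: [-0.0, 0.325, 0.946, -0.001]
contact_force: [-0.4, -0.6, -2.5]
gripper_width: 0.362
grasp_force: 39.9
```

>>> {"name": "carry_out", "arguments": {
  "targets": [255,0,0,-10,0,255,0,0,-20,0,255,0,0,-25,0,255,0,0,-25,0,255,0,0,-20,0,255,0,0,-10,0,255,0,0,-5,0,255,0,0,0,0,255,0,0,0,0,255,0,0,0,0]
}}

```text
t: 8.05
eef_pos: [0.4644, 0.2446, 0.1532]
tool_rot: [0.001, 0.325, 0.946, 0.001]
contact_force: [0.2, 0.1, -3.5]
gripper_width: 0.366
grasp_force: 39.9
```

Run:
```python
from h import *
print(bot.get_obs()["eef_pos"],bot.get_obs()["contact_force"])
s=cam("scene")
print(proj(s,(.464,.2445,.008)))
cv2.imwrite("pics/z4.png",cv2.cvtColor(cv2.resize(s["frame"][80:240,300:470],None,fx=3,fy=3),cv2.COLOR_RGB2BGR))
```

```text
[0.46435388 0.2445839  0.15321804] [ 0.22829796  0.09570109 -3.46670964]
[382.84126985 167.29064108]
```

View pics/z4.png

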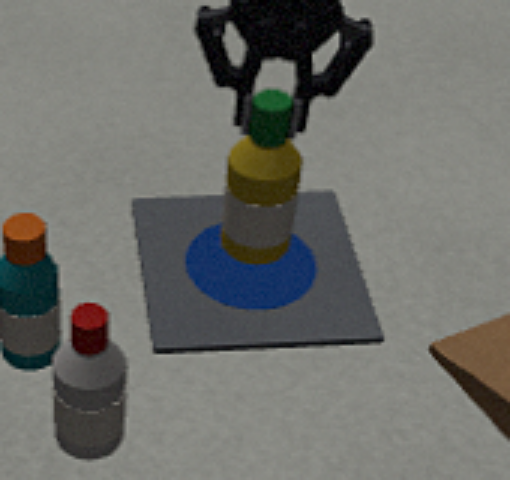

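The bottle hangs upright over the disc, about 27 mm above it (disc centre at (250,265) in the crop). Lowering gently.

>>> {"name": "carry_out", "arguments": {
  "targets": [255,0,0,-5,0,255,0,0,-6,0,255,0,0,-5,0,255,0,0,-3,0,255,0,0,-2,0,255,0,0,-1.5,0,255,0,0,-1,0,255,0,0,0,0,255,0,0,0,0]
}}

```text
t: 9.0
eef_pos: [0.4638, 0.2443, 0.1289]
tool_rot: [0.0, 0.325, 0.946, 0.0]
contact_force: [-0.5, 0.4, -2.4]
gripper_width: 0.366
grasp_force: 40.1
```

>>> {"name": "carry_out", "arguments": {
  "targets": [255,0,0,-1,0,255,0,0,-1,0,255,0,0,0,0]
}}

```text
t: 9.3
eef_pos: [0.4636, 0.2442, 0.1267]
tool_rot: [-0.0, 0.325, 0.946, -0.0]
contact_force: [0.2, 0.4, -1.7]
gripper_width: 0.364
grasp_force: 40.1
```

>>> {"name": "carry_out", "arguments": {
  "targets": [255,0,0,-0.5,0,255,0,0,0,0,255,0,0,0,0]
}}

```text
t: 9.6
eef_pos: [0.4637, 0.2443, 0.1263]
tool_rot: [0.0, 0.325, 0.946, 0.0]
contact_force: [-0.4, 0.3, -1.8]
gripper_width: 0.366
grasp_force: 40.1
```

>>> {"name": "carry_out", "arguments": {
  "targets": [255,0,0,-0.5,0,255,0,0,0,0,255,0,0,0,0]
}}

```text
t: 9.9
eef_pos: [0.4637, 0.2443, 0.1258]
tool_rot: [-0.0, 0.325, 0.946, 0.0]
contact_force: [0.7, 0.1, -3.0]
gripper_width: 0.362
grasp_force: 40.1
```

>>> {"name": "carry_out", "arguments": {
  "targets": [255,0,0,-0.5,0,255,0,0,0,0,255,0,0,0,0]
}}

```text
t: 10.2
eef_pos: [0.4639, 0.2444, 0.1255]
tool_rot: [0.0, 0.325, 0.946, 0.0]
contact_force: [-0.6, 0.1, -0.9]
gripper_width: 0.359
grasp_force: 40.0
```

>>> {"name": "carry_out", "arguments": {
  "targets": [255,0,0,-0.5,0,255,0,0,0,0,255,0,0,0,0]
}}

```text
t: 10.5
eef_pos: [0.4641, 0.2445, 0.1254]
tool_rot: [0.0, 0.325, 0.946, 0.0]
contact_force: [-0.3, -0.6, 6.0]
gripper_width: 0.365
grasp_force: 40.1
```

>>> {"name": "carry_out", "arguments": {
  "targets": [150,0,0,0,0,120,0,0,0,0,80,0,0,0,0,40,0,0,0,0,0,0,0,0,0,0,0,0,0,0,0,0,0,0,0,0,0,0,0,0,0,0,0,10,0,0,0,0,20,0,0,0,0,30,0,0,0,0,30,0,0,0,0,30,0,0,0,0,20,0]
}}

```text
t: 11.9
eef_pos: [0.4644, 0.2445, 0.2679]
tool_rot: [0.001, 0.325, 0.946, 0.001]
contact_force: [0.5, 0.6, -0.5]
gripper_width: 1.001
grasp_force: 0.0
```

>>> {"name": "carry_out", "arguments": {
  "targets": [0,2,-10,0,-3,0,4,-20,0,-3,0,5,-29,0,-3,0,5,-29,0,-3,0,5,-29,0,-3,0,5,-29,0,-3,0,5,-29,0,-3,0,5,-29,0,-3,0,5,-29,0,-3,0,5,-29,0,-3,0,5,-29,0,-3,0,5,-29,0,-3,0,5,-29,0,-3,0,5,-29,0,-3,0,5,-29,0,-3,0,5,-29,0,-3,0,5,-29,0,-3,0,5,-29,0,-3,0,4,-14,0,-3,0,2,-5.5,0,0]
}}

```text
t: 13.9
eef_pos: [0.5548, -0.2713, 0.2646]
tool_rot: [-0.0, 0.738, 0.674, -0.001]
contact_force: [-0.6, -0.8, 0.9]
gripper_width: 0.998
grasp_force: 0.0
```

Run:
```python
from h import *
print(bot.get_obs()["eef_pos"],bot.get_obs()["tool_rot"])
s=cam("scene");t=cam("top")
o=np.zeros((600,800,3),np.uint8)
o[:480,:360]=cv2.resize(s["frame"][100:260,340:460],None,fx=3,fy=3)
o[:,370:790]=cv2.resize(s["frame"][110:310,140:280],None,fx=3,fy=3)
cv2.imwrite("pics/z5.png",cv2.cvtColor(o,cv2.COLOR_RGB2BGR))
G=((40,80,30),(85,255,255))
gs=[b for b in blobs(s,*G,8)[0] if 350<b[1][0]<420];gt=[b for b in blobs(t,*G,8)[0] if 180<b[1][0]<260]
print(gs,gt)
if gs and gt: print(tri(s,gs[0][1],t,gt[0][1]))
```

```text
[ 0.55478575 -0.27131737  0.2646237 ] [-1.20263803e-04  7.38421021e-01  6.74339741e-01 -5.42662416e-04]
[([383, 120, 13, 18, 186], [389.0, 128.4])] [([190, 244, 19, 15, 215], [198.5, 251.5])]
[0.46482173 0.24531795 0.13904948]
```

View pics/z5.png

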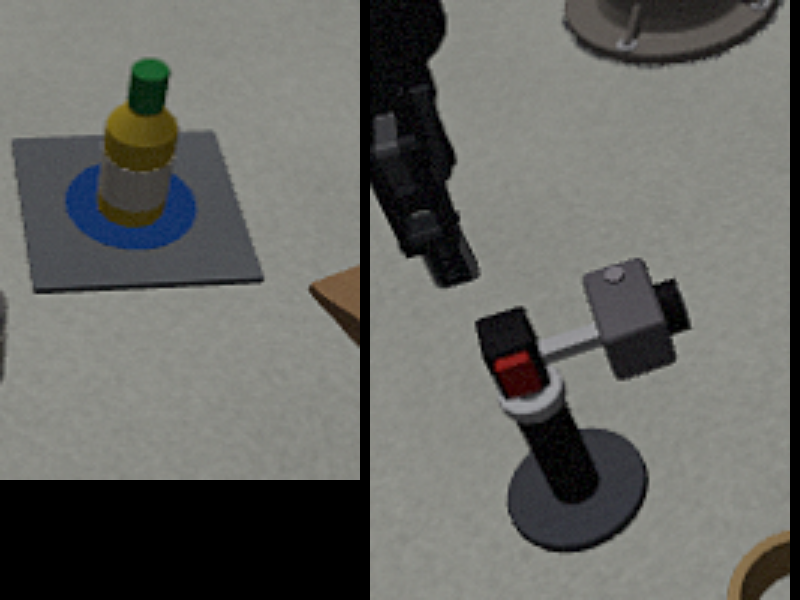

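The bottle stands upright, centred on the disc and released (cap at (0.465, 0.245)). The gripper is above the head, with the camera off to +y. A quick check of the stand's axis from its foot:

Run:
```python
from h import *
s=cam("scene")
hs=cv2.cvtColor(s["frame"],cv2.COLOR_RGB2GRAY)
m=(cv2.GaussianBlur(hs,(3,3),0)<85).astype(np.uint8)*255;k=np.zeros_like(m);k[256:300,175:240]=m[256:300,175:240]
cs,_=cv2.findContours(k,cv2.RETR_EXTERNAL,cv2.CHAIN_APPROX_NONE);c=max(cs,key=cv2.contourArea)
c=c[c[:,0,1]>258]
W=np.array([onz(s,*p[0],.005)[:2] for p in c])
A=np.c_[2*W,np.ones(len(W))];x=np.linalg.lstsq(A,(W**2).sum(1),rcond=None)[0]
print(x[:2],np.sqrt(x[2]+x[:2]@x[:2]))
```

```text
[ 0.55640385 -0.27147741] 0.04991138221161613
```

>>> {"name": "carry_out", "arguments": {
  "targets": [0,2,1,-10,0,0,0,0,-20,0,0,0,0,-20,0,0,0,0,-20,0,0,0,0,-20,0,0,0,0,-15,0,0,0,0,-8,0,0,0,0,-4,0,0,0,0,0,0,0,0,0,0,0],
  "newtons": 40
}}

```text
t: 15.05
eef_pos: [0.5582, -0.2685, 0.1485]
tool_rot: [0.001, 0.737, 0.676, 0.0]
contact_force: [0.7, -1.8, 1.0]
gripper_width: 1.002
grasp_force: 0.0
```

>>> {"name": "carry_out", "arguments": {
  "targets": [60,0,0,0,0,90,0,0,0,0,120,0,0,0,0,140,0,0,0,0,160,0,0,0,0,180,0,0,0,0,200,0,0,0,0,255,0,0,0,0,255,0,0,0,0,255,0,0,0,0,255,0,0,0,0]
}}

```text
t: 16.15
eef_pos: [0.5579, -0.2683, 0.1487]
tool_rot: [0.0, 0.736, 0.676, 0.0]
contact_force: [-2.4, 1.2, 6.0]
gripper_width: 0.403
grasp_force: 40.8
```

Run:
```python
from h import *
print(bot.get_obs())
s=cam("scene")
cv2.imwrite("pics/z6.png",cv2.cvtColor(cv2.resize(s["frame"][160:300,140:280],None,fx=4,fy=4),cv2.COLOR_RGB2BGR))
```

```text
{'t': 16.15, 'q': array([-0.09133131,  0.5356974 ,  0.60478901,  1.80245448, -0.37398275,
        0.91913692,  0.59357141]), 'joint_vel': array([ 0.00014243, -0.00081207, -0.00164841,  0.00070257, -0.00093248,
       -0.00186707, -0.00070453]), 'joint_torque': array([  0.54554516, -48.19015145,   9.66831833, -21.98601723,
        -0.24063058,  -0.4477155 ,  -0.43656972]), 'eef_pos': array([ 0.55789419, -0.26834622,  0.14867395]), 'tool_rot': array([2.17985624e-04, 7.36466023e-01, 6.76474465e-01, 2.18419703e-04]), 'contact_force': array([-2.39046499,  1.19485692,  5.98820139]), 'torque': array([0.20205308, 0.13880303, 0.47532929]), 'grasp_force': 40.83836942911148, 'gripper_width': 0.4025192839470455}
```

View pics/z6.png

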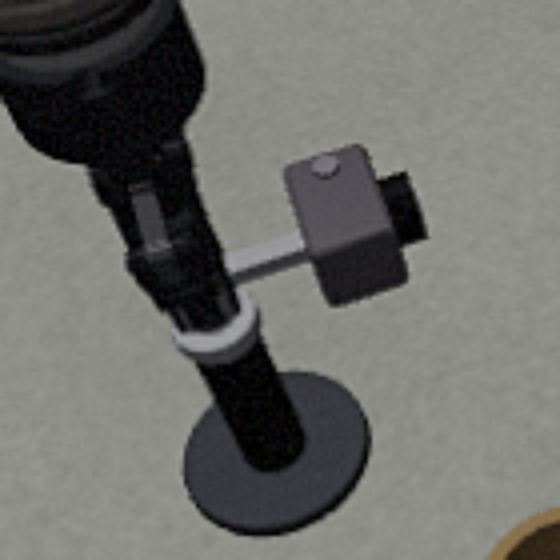

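The fingers enclose the head. The opening of about 34–35 mm matches a pressed button (36 mm, against 42 mm out). Pulling gently.

>>> {"name": "carry_out", "arguments": {
  "targets": [255,0,0,1,0,255,0,0,2,0,255,0,0,3,0,255,0,0,0,0]
}}

```text
t: 16.6
eef_pos: [0.5579, -0.2683, 0.154]
tool_rot: [0.0, 0.737, 0.676, -0.0]
contact_force: [0.7, -2.1, -3.9]
gripper_width: 0.395
grasp_force: 40.7
```

>>> {"name": "carry_out", "arguments": {
  "targets": [255,0,0,3,0,255,0,0,5,0,255,0,0,6,0,255,0,0,6,0,255,0,0,6,0,255,0,0,6,0,255,0,0,6,0,255,0,0,6,0,255,0,0,6,0,255,0,0,6,0,255,0,0,6,0,255,0,0,6,0,255,0,0,5,0,255,0,0,3,0,255,0,0,0,0,255,0,0,0,0]
}}

```text
t: 18.2
eef_pos: [0.5578, -0.2683, 0.2298]
tool_rot: [0.0, 0.737, 0.676, 0.0]
contact_force: [4.3, -3.9, -4.5]
gripper_width: 0.394
grasp_force: 41.0
```

>>> {"name": "carry_out", "arguments": {
  "targets": [255,0,0,2,0,255,0,0,2,0,255,0,0,1,0,255,0,0,0,0]
}}

```text
t: 18.6
eef_pos: [0.5578, -0.2683, 0.2347]
tool_rot: [0.0, 0.737, 0.676, 0.0]
contact_force: [2.7, -3.0, -3.4]
gripper_width: 0.394
grasp_force: 40.9
```

>>> {"name": "carry_out", "arguments": {
  "targets": [255,0,0,1.5,0,255,0,0,1.5,0,255,0,0,0,0,255,0,0,0,0]
}}

```text
t: 19.0
eef_pos: [0.5578, -0.2683, 0.2377]
tool_rot: [0.0, 0.737, 0.676, 0.0]
contact_force: [4.3, -2.8, -4.5]
gripper_width: 0.397
grasp_force: 41.0
```

>>> {"name": "carry_out", "arguments": {
  "targets": [255,0,0,1,0,255,0,0,0,0,255,0,0,0,0]
}}

```text
t: 19.3
eef_pos: [0.5578, -0.2683, 0.2387]
tool_rot: [0.0, 0.737, 0.676, 0.0]
contact_force: [4.0, -2.5, -3.9]
gripper_width: 0.395
grasp_force: 41.0
```

>>> {"name": "carry_out", "arguments": {
  "targets": [255,0,0,0.5,0,255,0,0,0,0,255,0,0,0,0]
}}

```text
t: 19.6
eef_pos: [0.5578, -0.2683, 0.2388]
tool_rot: [0.0, 0.737, 0.676, -0.0]
contact_force: [5.5, -3.8, -7.0]
gripper_width: 0.396
grasp_force: 41.0
```

Run:
```python
from h import *
o=bot.get_obs();print(o["eef_pos"],o["contact_force"])
s=cam("scene")
cv2.imwrite("pics/z7.png",cv2.cvtColor(cv2.resize(s["frame"][120:300,120:280],None,fx=3.3,fy=3.3),cv2.COLOR_RGB2BGR))
```

```text
[ 0.55779685 -0.26832146  0.23875391] [ 5.50164581 -3.75606531 -6.95876603]
```

View pics/z7.png

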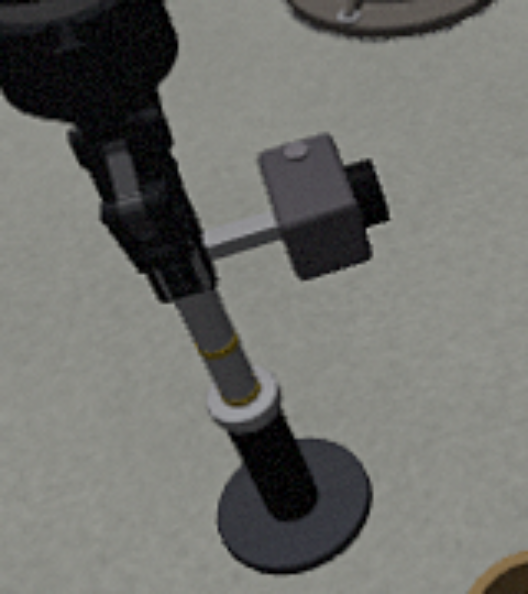

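Both yellow bands are visible, the upper at (220,350) and the lower at (240,395), and the height has stopped while the force rises. One more small pull to sit firmly on the stop.

>>> {"name": "carry_out", "arguments": {
  "targets": [255,0,0,0.5,0,255,0,0,0,0,255,0,0,0,0,255,0,0,0,0]
}}

```text
t: 20.05
eef_pos: [0.5578, -0.2683, 0.2388]
tool_rot: [0.0, 0.737, 0.676, -0.0]
contact_force: [6.5, -4.8, -10.3]
gripper_width: 0.397
grasp_force: 41.2
```

Height is unchanged and the force is about 10 N, so the mast is on its second stop.

```bash
python3 -c "
from station import bot
print(bot.hand_in())"
```

```text
the job is handed in; nothing more can be done
None
```

The yellow bottle stands upright and released in the middle of the blue disc, and the monopod grip is held up at its second stop with the button squeezed; I handed the job in at about 20 s with the other items untouched.

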